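Set the ring-setting table to its mark with the slack taken up

ROBOT

A 7-joint arm with a two-finger parallel gripper is mounted at the origin on the work surface. World frame = base frame: x ahead of the robot, y to its left, z up, the work surface at z = 0. Lengths are in mm, angles in rad, forces in N, time in s.
With the tool pointing down it reaches from about 400 to 875 mm from the base axis. Payload 4.4 kg.
Tool frame: the origin (TCP) lies midway between the tips of the shut fingers; the grasp point (between the pads) lies 19 mm behind it (ctrl.grip_point_offset is the distance from the TCP to the grasp point, in mm); z points along the fingers, x is the direction in which the jaws open and shut, and the axes are right-handed (so a half turn about z gives the same grasp; the last joint's range is limited). The gripper opens to 85 mm and grips with 20 to 120 N. Pads are 22 mm wide; open, the fingers measure 114 mm over their backs; the gripper's body (76 mm by 85 mm) begins 54 mm behind the grasp point. The pads swing forward as they close: fully open they stand 13 mm farther back than shut.
Start: joints at [1.201, 0.628, 0.038, 1.517, -0.027, 0.996, -0.02], TCP at [194.474, -620.24, 231.313] pointing down, gripper open.
Joint ranges: [-3.06, 3.06], [-0.37, 2.12], [-1.25, 1.32], [0.18, 2.47], [-1.1, 4.24], [0.23, 1.98], [-2.94, 2.94]. Speed limits (rad/s): [2.57, 2.57, 3.14, 3.14, 3.14, 3.14, 3.14].

INTERFACE

Orientations are given as [roll, pitch, yaw] about the fixed x, y, z axes, in that order (R = Rz(yaw) Ry(pitch) Rx(roll)).
In Python, from cell import ctrl, viewer gives the robot as it stands.
- The arm moves only by the tool apply_moves, never from a script. Its argument "series" is a list that holds one entry, the list of rows, each a list of 6 numbers: the shift along the tool's x, y, z normalised to -1 to 1, where 1 is 50 mm, then the turn, a rotation vector about the tool's x, y, z normalised to -1 to 1, where 1 is 6 degrees. In form: [[[tx, ty, tz, rx, ry, rz], ...]]. A call has exactly 5 rows; each row shifts and turns the commanded pose from where the row before left it, along the tool's axes as they then stand; what a row does not reach is not made up. A row lasts 1/8 s, in which the tool goes at most 62.5 mm and 10.7 degrees, less where a joint would pass 70% of its speed; a pose out of reach is approached as far as the arm can. A call with a number of a shift or a turn outside -1 to 1 is refused whole. A call with a gripper value outside its range is refused whole. "claw" is the gripper command: -1 is shut, 1 is fully open, values between are in proportion, set as the call begins (left out, the last holds). The fingers move at their own pace and stop on an object; the grip force is fixed at half the most. Time passes only in rows, so rows that do not move let the fingers close, or fill a call up. It gives the time, the measured TCP pose, the force and the opening at its end, in the units of the state.
- ctrl.read_state(): the state, without advancing time (a new reading comes with each control period).
- viewer.get_image(name): name is "side" or "top" or "wrist"; returns the picture (480x640x3 uint8, blue, green, red); there is no depth.
- viewer.camera_info(name): a dict with "K" (3x3 intrinsics, pixels), "R" (3x3) and "t" (3): a world point X has camera coordinates R X + t. Camera axes: x right, y down, z forward; pixel columns grow to the right and rows downward; lengths in mm; the calibration is good to about 2 mm. A picture is of the moment at which its call begins: read the wrist's pose just before it. camera_info takes no time and is no camera call; for the wrist camera it gives the pose at the moment of the call.
- ctrl.finish_job(): hands the job in, once; it reports no verdict.
Trained networks look in the newest picture that a camera, given by its name, has taken for a name from the list of things; names that differ only in an ending like _2 or _b are one class to them, and where a whole thing is asked for, a point or a joint stands for the part that bears it (a point fixed in the world has none). Each returns a list of dicts, best first, with "score" (0 to 1); they miss things now and then, are a little off and sometimes report something else, mostly with a low value. They report only what shows in the picture. A call takes as long as a camera call. They do not tell look-alikes from the thing itself.
- viewer.find_in(camera, label): "location" ([column, row] as shares, 0 to 1, of the picture: columns of its width, rows of its height, amid what is visible of it).
The state is a dict: "clock": time; "qpos": joint angles; "qd": joint speeds; "tau": joint torques, N m; "eef_pos": TCP position; "tool_rot": TCP orientation; "force": force on the tool from outside, world axes, zero at the start; "torque": the same for the moment, N m; "width": finger opening in mm.
Only numpy, scipy, OpenCV 4.12 (cv2) and the standard library are available. Lean on these libraries where they do the work, as an engineer would, in place of code of your own. Each camera call takes 0.05 s, during which the arm holds its last target. There are 200 camera calls.

TASK

The ring on this jeweller's rotary table has to be turned to the next stone position. Holding or pushing the lever's black post, swing the lever clockwise (seen from above) until the table comes firmly onto its back stop, giving it a steady push of about 12 N there and never straining the lever with more than 20 N; then swing it counter-clockwise, bringing the table's index line up to the pointer from that side only, without driving it past, and leave the lever bearing on the pin that it drove so that no slack is left, and let go. Leave the other things on the bench where they are.

Things in the scene. Friction and masses are not known exactly. Their poses are not given: they have to be found in the camera images.
- stage: Fixed grey base, 150 x 150 x 26 mm, origin at bench height on the table's axis. The steel table on it drags stiffly (5 to 7 N at the lever's post) and stays where it is left; it turns counter-clockwise from above as it leaves its back stop. That stop is hidden in the base, its place varies by some degrees (16 mm or more, at the rim, clockwise of the pointer): it must be felt.
- axis (a point): Centre of the top face of the round steel table, on its vertical turning axis, 48 mm above the bench. The table is 120 mm in diameter, its height 32 to 48 mm. A ring on a small stand rises at its centre to 107 mm above the bench.
- index (a point): Outer end of the black index line on the table's top face, at the rim, 60 mm from the axis; moves with the table. At the start it is counter-clockwise of (past) the pointer.
- mark (a point): Tip of the set pointer, a black blade 3 mm thick with a steel foot, fixed on the base beside the table's rim, 63 mm from the axis, its top 48 mm above the bench. Its place varies. On the mark means that index, mark and axis lie in one radial line.
- set_mark: The fixed set pointer as a frame: its origin lies on the table's axis at bench height, its x axis points from the axis to the pointer, z up; y is the counter-clockwise direction at the pointer (y of the index in this frame: negative is short of the mark, on the back-stop side; positive is past it).
- post (a point): Centre of the top of the upright black post on the lever's end, a sleeve that spins freely on its pin: 16 mm in diameter, 58 to 100.5 mm above the bench, on a 20 mm round steel foot, 122 mm from the axis. Pinch it from above or push it; it moves in a level arc about the axis. The lever points about 123 degrees clockwise from the index line (plus the slack).
- lever (a joint): Slack of the lever on the table, rad, counter-clockwise positive: the 10 mm wide steel lever on the table's top swings loosely (0.5 N at the post) between two upright 8 mm pins on the table, which it drives. -0.10: bears on the clockwise pin (drives to the back stop); +0.10: on the counter-clockwise pin (drives away from it). Whole slack 0.2 rad, 24 mm at the post.
- blade (a joint): Sideways bend of the lever's springy outer part (a blade with its root 72 mm from the axis and the post 50 mm further out), rad, counter-clockwise positive, 0 when unloaded. It yields 0.08 rad (4 mm at the post) for 10 N at the post: 12 N is 0.096, 20 N is 0.16.
- pliers: Loose flat-nose pliers 140 mm long, lying on the bench; a bystander.
- stonebox: Loose open grey box with four compartments, 110 x 80 x 35 mm; a bystander.
- benchblock: Loose steel bench block 60 x 60 x 30 mm; a bystander.
Things that resemble listed ones, but are neither listed nor needed, are in the scene too. Several things have the shape of the stage; the one meant has the colours described above.

How it is judged (in metres and radians):
On the way:
1. the table is pressed on its back stop through the lever, with at least 8 N at the post, for 0.2 s (value of joint blade below -0.064 rad and value of joint lever below -0.06 rad and y of index in the frame of set_mark below -0.01 m), for 0.2 s.
At the end, for the whole second after the job is handed in: The index line stands within 2 mm of the pointer along the rim, the lever bears on the counter-clockwise pin (slack joint above 0.06 rad), the blade is unbent (within 0.02 rad), all at rest (y of index in the frame of set_mark between -0.002 and 0.002 m and x of index in the frame of set_mark above 0.05 m and value of joint lever above 0.06 rad and value of joint blade between -0.02 and 0.02 rad); the robot touches nothing.
It fails at once if the lever is strained with more than 20 N (blade bent by more than 0.16 rad) (value of joint blade above 0.16 rad or value of joint blade below -0.16 rad).
It fails at once if the table is driven counter-clockwise to more than 4 mm past the pointer (y of index in the frame of set_mark above 0.004 m and value of joint lever above 0.06 rad and value of joint blade above 0.025 rad).
It fails at once if a bystander is moved by more than 15 mm (distance of any of pliers, stonebox, benchblock from where it was at the start of the episode above 0.015 m).
It also fails if it takes over 72 s, if anything falls off the work surface, if the arm or the gripper's body presses on something with over 40 N, if the wrist force passes 120 N, or if a joint passes its speed limit or range.

## Working session

There is one attempt and no reset: what is moved stays moved. The work goes in short steps, Python scripts to look and compute and a tool call to move; the robot and the scene stay as the last step left them, time stands still between calls to the robot, and variables do not carry over. Pictures are saved under pics/ and viewed, about 8 in all and at most 12, crops included, and the job is handed in when it is done.

Besides the shell and the picture viewer there is one more tool, called after "Emit:" as a command line: name --argument value ..., lists and objects as JSON in quotes. apply_moves: Moves the arm, as the interface text tells. Scaled input: -1 to 1 covers 50 mm each way for a shift and 6 degrees each way for a turn. Its arguments: {"type":"object","properties":{"series":{"type":"array","items":{"type":"array","items":{"type":"array","items":{"type":"number"}}}},"claw":{"type":"number"}},"required":["series"]}

```bash
mkdir -p pics; cat > h.py <<'E'
import numpy as np, cv2
from cell import ctrl, viewer
def px(cam,X):
    c=viewer.camera_info(cam);p=np.array(c["K"])@(np.array(c["R"])@np.array(X,float)+np.array(c["t"]).ravel());return p[:2]/p[2]
def ray(cam,uv,z):
    c=viewer.camera_info(cam);K,R,t=[np.array(c[k],float) for k in"KRt"];t=t.ravel()
    d=R.T@np.linalg.solve(K,[uv[0],uv[1],1]);o=-R.T@t
    return o+d*(z-o[2])/d[2]
def find(cam,l,z):
    for r in viewer.find_in(cam,l)[:3]:
        u=np.array(r["location"])*[640,480];print(cam,l,round(r["score"],2),u.round(),ray(cam,u,z).round(1))
E
python3 - <<'E'
from h import *
s=ctrl.read_state();print(s)
for c in("top","side"):
    cv2.imwrite(f"pics/{c}0.png",viewer.get_image(c))
    i=viewer.camera_info(c);print(c,(-np.array(i["R"]).T@np.array(i["t"]).ravel()).round())
    for l,z in(("axis",48),("index",48),("mark",48),("post",100)): find(c,l,z)
find("top","pliers",5);find("top","stonebox",20);find("top","benchblock",30)
print(ctrl.read_state()["clock"])
E
```

```text
{'clock': 0.0, 'qpos': array([ 1.20123465,  0.62936014,  0.03845864,  1.51838428, -0.02703225,
        0.99631446, -0.02001169]), 'qd': array([-2.22805466e-03,  9.48973944e-04,  1.37692648e-05,  7.41681512e-04,
        8.51730986e-04, -1.08916879e-03, -9.83487380e-04]), 'tau': array([ 5.61318375e-04, -5.63400435e+01,  1.22686721e+00, -1.93443203e+01,
        1.11669450e-02,  1.05913274e-02,  7.24664403e-06]), 'eef_pos': array([ 194.25743635, -619.62121076,  230.37511529]), 'tool_rot': array([ 3.14158291e+00,  1.94791165e-03, -1.26707777e+00]), 'force': array([ 0.09769156,  0.48560646, -0.05807418]), 'torque': array([0.00223484, 0.04454764, 0.00922527]), 'width': 85.2354149077992}
top [ 499.  -54. 1074.]
top axis 0.96 [318. 169.] [804.5 -25.2  48. ]
top axis 0.82 [326. 274.] [569.  -38.9  48. ]
top index 0.93 [321. 160.] [825.7 -32.1  48. ]
top index 0.68 [329. 274.] [567.4 -44.8  48. ]
top index 0.49 [326. 275.] [564.9 -39.   48. ]
top mark 0.36 [366. 240.] [ 641.4 -129.5   48. ]
top post 0.7 [346. 258.] [596.7 -81.7 100. ]
top post 0.6 [372. 240.] [ 634.1 -137.9  100. ]
top post 0.54 [365. 187.] [ 747.7 -125.1  100. ]
side [197. 744. 683.]
side axis 0.92 [231. 232.] [801.2   4.4  48. ]
side axis 0.71 [337. 272.] [551.1   8.6  48. ]
side axis 0.68 [275. 413.] [474.9 337.6  48. ]
side index 0.95 [335. 255.] [578.8 -37.5  48. ]
side index 0.57 [236. 223.] [814.7 -28.   48. ]
side mark 0.4 [305. 258.] [623.5   2.5  48. ]
top pliers 0.66 [179. 310.] [495.2 296.9   5. ]
top stonebox 0.96 [171. 243.] [646.6 315.3  20. ]
top stonebox 0.41 [331. 274.] [568.8 -49.8  20. ]
top benchblock 0.88 [470. 322.] [ 459.7 -351.4   30. ]
0.65
```

View pics/top0.png

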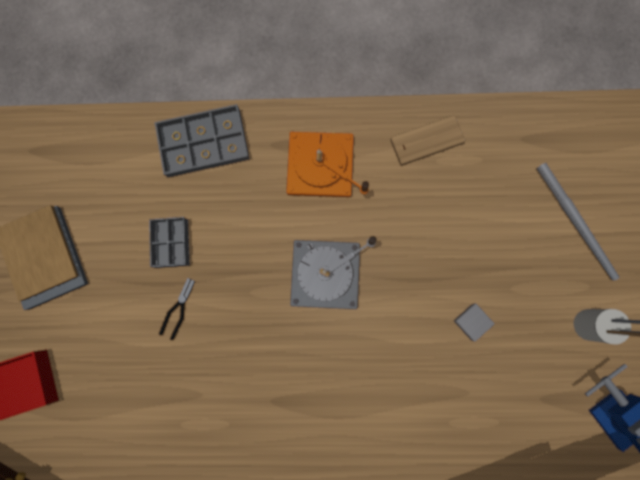

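View pics/side0.png

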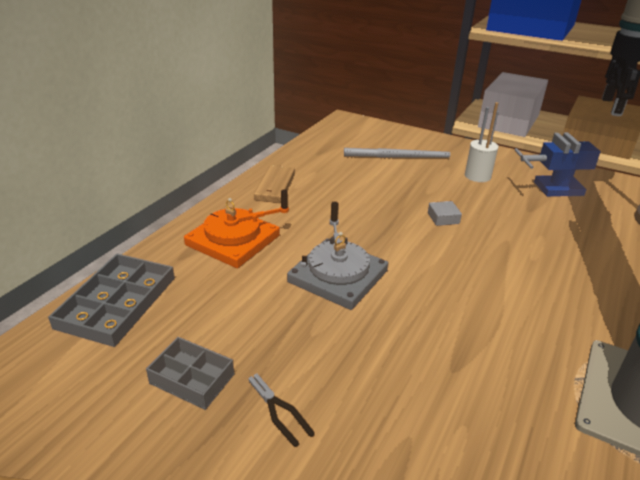

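The images show the grey stage with its axis near (569,-38), top px (325,274), and the post near (634,-138), px (372,240). The pointer is at about px (309,246), and the index line at about (303,265). The orange stage is a look-alike.

```bash
cat >> h.py <<'E'
from scipy.spatial.transform import Rotation as Ro
def plan(xyz,yaw,n,p=None,y=None):
    "rows from the pose (default: measured) to xyz,yaw(deg), tool down, n rows"
    s=ctrl.read_state();R=Ro.from_euler("xyz",s["tool_rot"]) if y is None else Ro.from_euler("xyz",[np.pi,0,np.radians(y)])
    p=np.array(s["eef_pos"] if p is None else p,float)
    rv=(R.inv()*Ro.from_euler("xyz",[np.pi,0,np.radians(yaw)])).as_rotvec()/n
    d=(np.array(xyz)-p)/n
    for i in range(n):
        print(np.r_[R.inv().apply(d)/50,np.degrees(rv)/6].round(2).tolist());R=R*Ro.from_rotvec(rv)
E
python3 - <<'E'
from h import *
s=ctrl.read_state();R=Ro.from_euler("xyz",s["tool_rot"]);i=viewer.camera_info("wrist");Rc=np.array(i["R"])
o=-Rc.T@np.array(i["t"]).ravel();print("cam in tool",R.inv().apply(o-s["eef_pos"]).round(1),"axis",R.inv().apply(Rc[2]).round(3),"K",np.array(i["K"])[0])
plan([600,-110,260],0,15)
E
```

```text
cam in tool [  -0.   -69.4 -141.8] axis [-0.     0.269  0.963] K [379.2114264   0.        315.7706082]
[-0.49, -0.72, -0.04, 0.0, -0.0, -0.81]
[-0.42, -0.76, -0.04, 0.0, -0.0, -0.81]
[-0.36, -0.79, -0.04, 0.0, -0.0, -0.81]
[-0.29, -0.82, -0.04, 0.0, -0.0, -0.81]
[-0.22, -0.84, -0.04, 0.0, -0.0, -0.81]
[-0.15, -0.86, -0.04, 0.0, -0.0, -0.81]
[-0.08, -0.87, -0.04, 0.0, -0.0, -0.81]
[-0.0, -0.87, -0.04, 0.0, -0.0, -0.81]
[0.07, -0.87, -0.04, 0.0, -0.0, -0.81]
[0.14, -0.86, -0.04, 0.0, -0.0, -0.81]
[0.21, -0.84, -0.04, 0.0, -0.0, -0.81]
[0.28, -0.82, -0.04, 0.0, -0.0, -0.81]
[0.35, -0.79, -0.04, 0.0, -0.0, -0.81]
[0.42, -0.76, -0.04, 0.0, -0.0, -0.81]
[0.48, -0.72, -0.04, 0.0, -0.0, -0.81]
```

Emit:
apply_moves --series '[[[-0.49,-0.72,-0.04,0,0,-0.81],[-0.42,-0.76,-0.04,0,0,-0.81],[-0.36,-0.79,-0.04,0,0,-0.81],[-0.29,-0.82,-0.04,0,0,-0.81],[-0.22,-0.84,-0.04,0,0,-0.81]]]' --claw 0

```text
clock: 1.27
eef_pos: [330.6, -449.2, 241.6]
tool_rot: [3.142, -0.001, -0.84]
force: [0.1, 0.2, 0.2]
width: 42.7
```

Emit:
apply_moves --series '[[[-0.15,-0.86,-0.04,0,0,-0.81],[-0.08,-0.87,-0.04,0,0,-0.81],[0,-0.87,-0.04,0,0,-0.81],[0.07,-0.87,-0.04,0,0,-0.81],[0.14,-0.86,-0.04,0,0,-0.81]]]'

```text
clock: 1.9
eef_pos: [465.8, -278.2, 251.7]
tool_rot: [3.141, -0.001, -0.416]
force: [0.9, 0.5, 0.2]
width: 42.7
```

Emit:
apply_moves --series '[[[0.21,-0.84,-0.04,0,0,-0.81],[0.28,-0.82,-0.04,0,0,-0.81],[0.35,-0.79,-0.04,0,0,-0.81],[0.42,-0.76,-0.04,0,0,-0.81],[0.48,-0.72,-0.04,0,0,-0.81]]]'

```text
clock: 2.52
eef_pos: [599.5, -107.9, 261.6]
tool_rot: [3.141, -0.0, 0.008]
force: [-0.1, -0.0, -0.2]
width: 42.3
```

Emit:
apply_moves --series '[[[0,0,0,0,0,0],[0,0,0,0,0,0],[0,0,0,0,0,0],[0,0,0,0,0,0],[0,0,0,0,0,0]]]'

```text
clock: 3.15
eef_pos: [598.5, -109.5, 261.5]
tool_rot: [3.141, -0.0, 0.004]
force: [0.6, 0.1, 0.6]
width: 42.6
```

```bash
python3 - <<'E'
from h import *
s=ctrl.read_state();print(s["clock"],s["eef_pos"],s["tool_rot"],s["width"],s["force"])
cv2.imwrite("pics/w1.png",viewer.get_image("wrist"))
for l,z in(("axis",48),("index",48),("mark",48),("post",100.5)): find("wrist",l,z)
E
```

```text
3.15 [ 598.46331107 -109.53469498  261.45021431] [ 3.14136632e+00 -1.05869796e-04  4.26635451e-03] 42.557190005863454 [0.57690193 0.10907469 0.59295778]
wrist axis 0.93 [287. 125.] [573.8 -33.4  48. ]
wrist axis 0.7 [546. 118.] [805.1 -26.   48. ]
wrist axis 0.52 [179. 428.] [ 446.8 -360.8   48. ]
wrist index 0.63 [562. 123.] [820.1 -29.8  48. ]
wrist mark 0.74 [317. 178.] [600.7 -79.9  48. ]
wrist mark 0.61 [349.  92.] [628.6  -4.9  48. ]
wrist mark 0.36 [178. 426.] [ 446.4 -357.8   48. ]
wrist post 0.87 [494. 232.] [ 746.8 -117.4  100.5]
wrist post 0.6 [358. 247.] [ 635.1 -131.   100.5]
wrist post 0.5 [180. 427.] [ 469.9 -312.8  100.5]
```

View pics/w1.png

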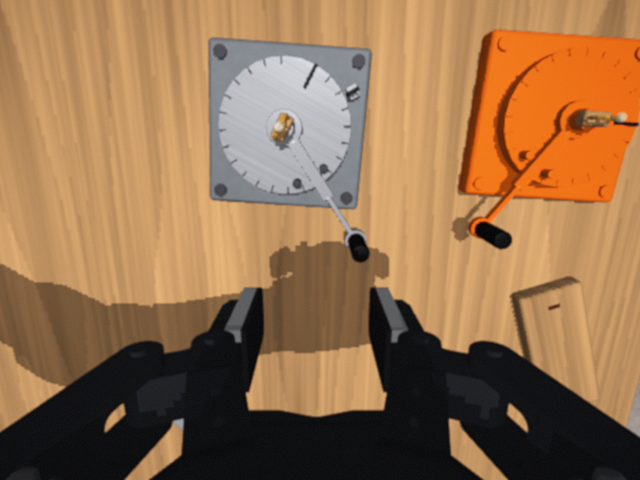

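The wrist picture shows the grey table centred at (285,125), with the index line running to its outer end near (316,65). The pointer is at (350,93), clockwise of the index, and the post top is near (361,253).

```bash
python3 - <<'E'
from h import *
g=cv2.imread("pics/w1.png")
for n,u,z in(("post",(361,254),100.5),("foot",(354,237),57),("mark",(347,94),48),("idx",(316,65),48)): print(n,ray("wrist",u,z).round(1))
gr=cv2.cvtColor(g,cv2.COLOR_BGR2GRAY);m=((gr>150)&(cv2.cvtColor(g,cv2.COLOR_BGR2HSV)[...,1]<45)).astype(np.uint8)
m[:,380:]=0;m[210:]=0
m=cv2.morphologyEx(m,cv2.MORPH_OPEN,np.ones((7,7)))
c=max(cv2.findContours(m,0,2)[0],key=cv2.contourArea);c=cv2.convexHull(c);e=cv2.fitEllipse(c);print(e,cv2.contourArea(c))
A=ray("wrist",e[0],48);print("axis",A.round(1))
for u,z in(((361,254),100.5),((347,94),48),((316,65),48)):
    d=ray("wrist",u,z)[:2]-A[:2];print(np.hypot(*d).round(1),np.degrees(np.arctan2(d[1],d[0])).round(1))
E
```

```text
post [ 637.8 -137.1  100.5]
foot [ 636.  -134.2   57. ]
mark [626.6  -6.5  48. ]
idx [599.2  16.7  48. ]
((286.471435546875, 127.53524017333984), (130.80335998535156, 150.16329956054688), 155.93321228027344) 14897.0
axis [573.  -35.1  48. ]
120.8 -57.6
60.7 28.0
58.1 63.2
```

```bash
python3 - <<'E'
from h import *
plan([638,-137,140],30,5)
E
```

```text
[0.16, 0.11, 0.49, 0.0, -0.0, -0.99]
[0.14, 0.13, 0.49, 0.0, -0.0, -0.99]
[0.13, 0.14, 0.49, 0.0, -0.0, -0.99]
[0.11, 0.16, 0.49, 0.0, -0.0, -0.99]
[0.1, 0.17, 0.49, 0.0, -0.0, -0.99]
```

Emit:
apply_moves --series '[[[0.16,0.11,0.49,0,0,-0.99],[0.14,0.13,0.49,0,0,-0.99],[0.13,0.14,0.49,0,0,-0.99],[0.11,0.16,0.49,0,0,-0.99],[0.1,0.17,0.49,0,0,-0.99]]]'

```text
clock: 4.03
eef_pos: [638.3, -137.4, 138.0]
tool_rot: [3.141, -0.0, 0.527]
force: [-0.9, -1.6, 0.6]
width: 42.9
```

```bash
python3 - <<'E'
from h import *
s=ctrl.read_state();print(s["eef_pos"],s["tool_rot"],px("wrist",[638,-137.5,100.5]),px("wrist",s["eef_pos"]))
cv2.imwrite("pics/w2.png",viewer.get_image("wrist"))
E
```

```text
[ 638.30196889 -137.38375444  138.03131482] [ 3.14146583e+00 -1.51130571e-04  5.27049765e-01] [312.91783962 273.93170949] [313.04690036 306.75798284]
```

View pics/w2.png

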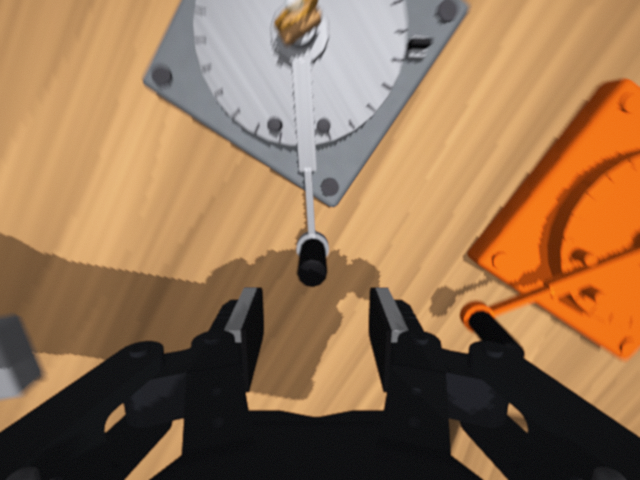

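Post top is at (312,274), exactly where predicted and centred between the jaws, with the pointer at (418,47). I'll lower the open jaws round the post and start the clockwise arc.

Emit:
apply_moves --series '[[[0,0,0.27,0,0,0],[0,0,0.27,0,0,0],[0,0,0.27,0,0,0],[0,0,0.27,0,0,0],[0,0,0.27,0,0,-0.4]]]'

```text
clock: 4.7
eef_pos: [638.0, -137.1, 70.6]
tool_rot: [3.141, -0.0, 0.568]
force: [0.5, 0.2, 0.4]
width: 42.9
```

Emit:
apply_moves --series '[[[-0.06,0,0,0,0,0.23],[-0.085,-0.002,0,0,0,0.33],[-0.085,-0.002,0,0,0,0.33],[-0.085,-0.002,0,0,0,0.33],[-0.085,-0.002,0,0,0,0.33]]]'

```text
clock: 5.32
eef_pos: [620.5, -146.6, 71.8]
tool_rot: [3.141, -0.001, 0.401]
force: [1.0, -0.1, 0.6]
width: 42.9
```

Emit:
apply_moves --series '[[[-0.085,-0.002,0,0,0,0.33],[-0.085,-0.002,0,0,0,0.33],[-0.085,-0.002,0,0,0,0.33],[-0.085,-0.002,0,0,0,0.33],[-0.085,-0.002,0,0,0,0.33]]]'

```text
clock: 5.95
eef_pos: [601.5, -152.3, 71.6]
tool_rot: [-3.142, -0.004, 0.229]
force: [5.1, 1.0, -1.9]
width: 42.5
```

Emit:
apply_moves --series '[[[-0.128,-0.001,0,0,0,0.5],[-0.128,-0.001,0,0,0,0.5],[-0.128,-0.001,0,0,0,0.5],[-0.128,-0.001,0,0,0,0.5],[-0.128,-0.001,0,0,0,0.5]]]'

```text
clock: 6.58
eef_pos: [570.3, -156.5, 71.6]
tool_rot: [-3.141, -0.004, -0.034]
force: [5.3, -0.3, -3.5]
width: 42.7
```

Emit:
apply_moves --series '[[[-0.128,-0.003,0,0,0,0.5],[-0.128,-0.003,0,0,0,0.5],[-0.128,-0.003,0,0,0,0.5],[-0.128,-0.003,0,0,0,0.5],[-0.128,-0.003,0,0,0,0.5]]]'

```text
clock: 7.2
eef_pos: [538.7, -152.3, 71.6]
tool_rot: [-3.141, -0.004, -0.296]
force: [5.4, -1.7, -3.2]
width: 42.4
```

```bash
cat >> h.py <<'E'
A=np.array([572.5,-34.5])
def st():
    s=ctrl.read_state();d=s["eef_pos"][:2]-A;th=np.arctan2(d[1],d[0]);f=s["force"]
    print("t",round(s["clock"],2),"r",np.hypot(*d).round(1),"th",np.degrees(th).round(2),"yaw",np.degrees(s["tool_rot"][2]).round(1),"Ftan(ccw+)",round(-np.sin(th)*f[0]+np.cos(th)*f[1],2),"Frad",round(np.cos(th)*f[0]+np.sin(th)*f[1],2),"z",s["eef_pos"][2].round(1),f.round(1))
E
python3 -c "
from h import *
st()"
```

```text
t 7.2 r 122.6 th -106.02 yaw -17.0 Ftan(ccw+) 5.71 Frad 0.15 z 71.6 [ 5.4 -1.7 -3.2]
```

Emit:
apply_moves --series '[[[-0.085,-0.002,0,0,0,0.33],[-0.085,-0.002,0,0,0,0.33],[-0.085,-0.002,0,0,0,0.33],[-0.085,-0.002,0,0,0,0.33],[-0.085,-0.002,0,0,0,0.33]]]'

```text
clock: 7.82
eef_pos: [518.5, -144.6, 71.6]
tool_rot: [-3.141, -0.003, -0.469]
force: [4.7, -2.9, -3.6]
width: 42.7
```

Emit:
apply_moves --series '[[[-0.04,-0.001,0,0,0,0.16],[-0.03,0,0,0,0,0.12],[-0.03,0,0,0,0,0.12],[-0.03,0,0,0,0,0.12],[-0.02,0,0,0,0,0.08]]]'

```text
clock: 8.45
eef_pos: [511.5, -140.8, 71.5]
tool_rot: [-3.141, -0.002, -0.53]
force: [4.3, -2.5, -2.4]
width: 42.6
```

```bash
python3 -c "
from h import *
st()
cv2.imwrite('pics/w3.png',viewer.get_image('wrist'));print(px('wrist',[*A,48]));find('wrist','index',48);find('wrist','mark',48)"
```

```text
t 8.45 r 122.5 th -119.85 yaw -30.4 Ftan(ccw+) 4.94 Frad 0.03 z 71.5 [ 4.3 -2.5 -2.4]
[311.5098541  -11.50525122]
wrist index 0.95 [326.  70.] [562.8 -62.1  48. ]
wrist index 0.5 [350. 327.] [ 515.6 -167.6   48. ]
```

View pics/w3.png

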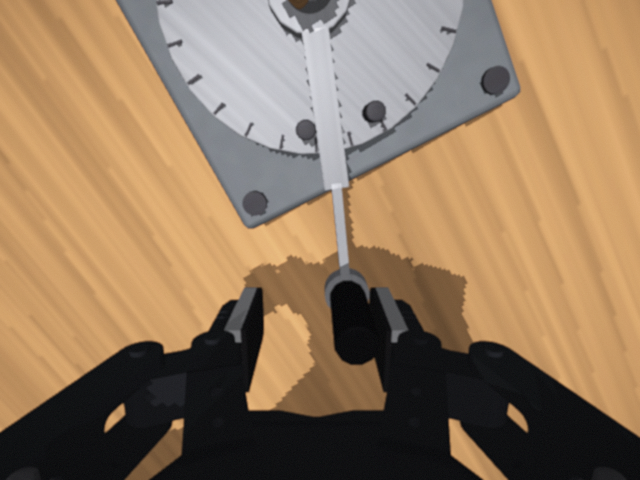

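The lever is bearing on the clockwise pin at (306,130), with the post on the right pad at (353,335). I'll feel for the stop in short steps.

Emit:
apply_moves --series '[[[-0.014,0,0,0,0,0.055],[-0.014,0,0,0,0,0.055],[-0.014,0,0,0,0,0.055],[-0.014,0,0,0,0,0.055],[-0.014,0,0,0,0,0.055]]]'

```text
clock: 9.22
eef_pos: [508.3, -138.8, 71.5]
tool_rot: [-3.141, -0.002, -0.558]
force: [4.6, -2.4, -2.4]
width: 42.5
```

Emit:
apply_moves --series '[[[-0.016,-0.001,0,0,0,0.06],[-0.016,0,0,0,0,0.06],[-0.016,0,0,0,0,0.06],[-0.016,0,0,0,0,0.06],[-0.016,0,0,0,0,0.06]]]'

```text
clock: 9.85
eef_pos: [504.9, -136.7, 71.5]
tool_rot: [-3.141, -0.002, -0.59]
force: [3.3, -2.7, -2.3]
width: 42.3
```

Emit:
apply_moves --series '[[[-0.018,-0.001,0,0,0,0.07],[-0.018,0,0,0,0,0.07],[-0.018,0,0,0,0,0.07],[-0.018,0,0,0,0,0.07],[-0.018,0,0,0,0,0.07]]]'

```text
clock: 10.48
eef_pos: [501.2, -134.2, 71.5]
tool_rot: [-3.141, -0.002, -0.627]
force: [3.8, -4.4, -1.6]
width: 42.5
```

Emit:
apply_moves --series '[[[-0.018,-0.001,0,0,0,0.07],[-0.018,0,0,0,0,0.07],[-0.018,0,0,0,0,0.07],[-0.018,0,0,0,0,0.07],[-0.018,0,0,0,0,0.07]]]'

```text
clock: 11.1
eef_pos: [497.6, -131.5, 71.5]
tool_rot: [-3.141, -0.002, -0.663]
force: [4.2, -3.5, -0.7]
width: 42.6
```

Emit:
apply_moves --series '[[[-0.018,-0.001,0,0,0,0.07],[-0.018,0,0,0,0,0.07],[-0.018,0,0,0,0,0.07],[-0.018,0,0,0,0,0.07],[-0.018,0,0,0,0,0.07]]]'

```text
clock: 11.72
eef_pos: [494.0, -128.7, 71.5]
tool_rot: [-3.142, -0.002, -0.7]
force: [3.8, -3.5, -2.5]
width: 42.7
```

Emit:
apply_moves --series '[[[-0.018,-0.001,0,0,0,0.07],[-0.018,0,0,0,0,0.07],[-0.018,0,0,0,0,0.07],[-0.018,0,0,0,0,0.07],[-0.018,0,0,0,0,0.07]]]'

```text
clock: 12.35
eef_pos: [490.6, -125.7, 71.5]
tool_rot: [-3.142, -0.002, -0.737]
force: [3.3, -4.1, -1.3]
width: 42.5
```

Emit:
apply_moves --series '[[[-0.018,-0.001,0,0,0,0.07],[-0.018,0,0,0,0,0.07],[-0.018,0,0,0,0,0.07],[-0.018,0,0,0,0,0.07],[-0.018,0,0,0,0,0.07]]]'

```text
clock: 12.98
eef_pos: [487.3, -122.7, 71.5]
tool_rot: [3.142, -0.001, -0.773]
force: [3.5, -3.7, -1.3]
width: 42.9
```

```bash
python3 -c "
from h import *
st();print(px('wrist',[*A,48]))
cv2.imwrite('pics/s4.png',viewer.get_image('side')[190:330,260:420].repeat(4,0).repeat(4,1))"
```

```text
t 12.97 r 122.6 th -134.03 yaw -44.3 Ftan(ccw+) 5.13 Frad 0.23 z 71.5 [ 3.5 -3.7 -1.3]
[312.91164806 -11.40129031]
```

View pics/s4.png

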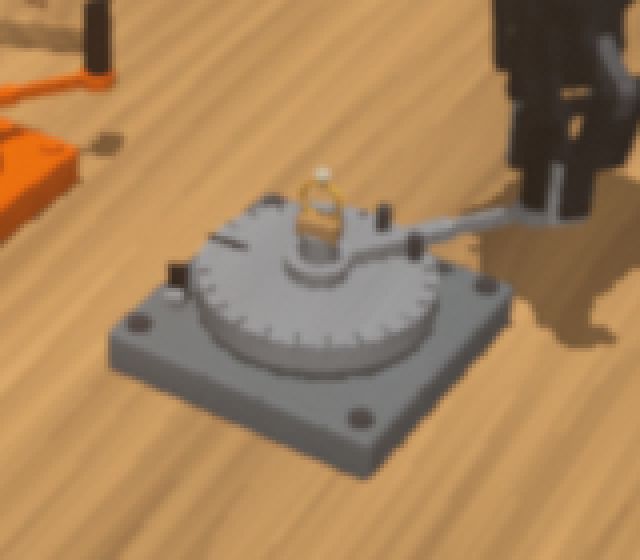

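The side crop shows the index line at (228,242), now well clockwise of the pointer at (178,275). The stop hasn't been reached, so I'll go on feeling for it.

Emit:
apply_moves --series '[[[-0.018,-0.001,0,0,0,0.07],[-0.018,0,0,0,0,0.07],[-0.018,0,0,0,0,0.07],[-0.018,0,0,0,0,0.07],[-0.018,0,0,0,0,0.07]]]'

```text
clock: 13.65
eef_pos: [484.1, -119.3, 71.5]
tool_rot: [-3.142, -0.001, -0.81]
force: [3.3, -4.1, -1.2]
width: 42.7
```

Emit:
apply_moves --series '[[[-0.018,-0.001,0,0,0,0.07],[-0.018,0,0,0,0,0.07],[-0.018,0,0,0,0,0.07],[-0.018,0,0,0,0,0.07],[-0.018,0,0,0,0,0.07]]]'

```text
clock: 14.28
eef_pos: [481.0, -116.0, 71.5]
tool_rot: [3.142, -0.001, -0.847]
force: [3.5, -3.0, -1.7]
width: 42.5
```

Emit:
apply_moves --series '[[[-0.018,-0.001,0,0,0,0.07],[-0.018,0,0,0,0,0.07],[-0.018,0,0,0,0,0.07],[-0.018,0,0,0,0,0.07],[-0.018,0,0,0,0,0.07]]]'

```text
clock: 14.9
eef_pos: [479.7, -113.9, 71.7]
tool_rot: [-3.14, -0.005, -0.884]
force: [5.7, -7.9, -3.6]
width: 42.9
```

Force has risen to about 9.7 N and the travel is lagging, so this is the stop. I'll push a little more, then hold.

Emit:
apply_moves --series '[[[-0.008,0,0,0,0,0],[-0.008,0,0,0,0,0],[0,0,0,0,0,0],[0,0,0,0,0,0],[0,0,0,0,0,0]]]'

```text
clock: 15.52
eef_pos: [479.6, -113.7, 71.7]
tool_rot: [-3.14, -0.005, -0.884]
force: [6.5, -8.2, -4.1]
width: 43.0
```

```bash
python3 -c "
from h import *
st()"
```

```text
t 15.53 r 122.1 th -139.58 yaw -50.7 Ftan(ccw+) 10.52 Frad 0.36 z 71.7 [ 6.5 -8.2 -4.1]
```

Emit:
apply_moves --series '[[[-0.015,0,0,0,0,0],[-0.015,0,0,0,0,0],[0,0,0,0,0,0],[0,0,0,0,0,0],[0,0,0,0,0,0]]]'

```text
clock: 16.15
eef_pos: [479.1, -113.1, 71.8]
tool_rot: [-3.139, -0.006, -0.885]
force: [7.0, -9.1, -5.0]
width: 42.8
```

```bash
python3 -c "
from h import *
st()"
```

```text
t 16.15 r 122.0 th -139.93 yaw -50.7 Ftan(ccw+) 11.43 Frad 0.51 z 71.8 [ 7.  -9.1 -5. ]
```

Emit:
apply_moves --series '[[[-0.014,0,0,0,0,0],[0,0,0,0,0,0],[0,0,0,0,0,0],[0,0,0,0,0,0],[0,0,0,0,0,0]]]'

```text
clock: 16.77
eef_pos: [478.9, -112.8, 71.8]
tool_rot: [-3.139, -0.007, -0.885]
force: [7.6, -9.5, -5.4]
width: 42.6
```

```bash
python3 -c "
from h import *
st()
cv2.imwrite('pics/w5.png',viewer.get_image('wrist'));cv2.imwrite('pics/side5.png',viewer.get_image('side'));cv2.imwrite('pics/top5.png',viewer.get_image('top'))"
```

```text
t 16.77 r 122.0 th -140.09 yaw -50.7 Ftan(ccw+) 12.12 Frad 0.24 z 71.8 [ 7.6 -9.5 -5.4]
```

View pics/w5.png

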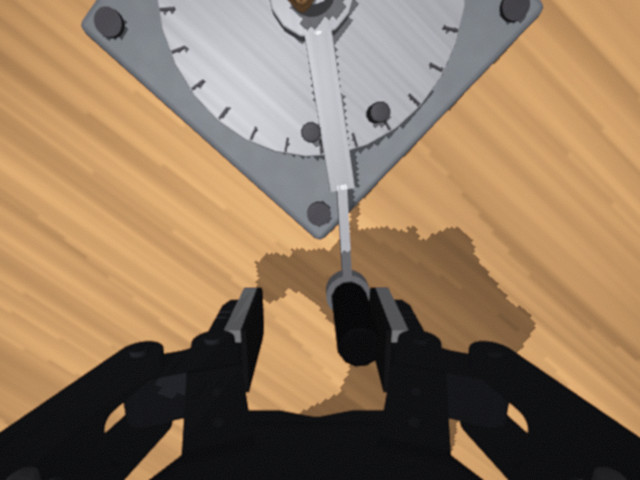

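Steady 12.1 N on the stop: the blade is visibly bent, and the lever is on the clockwise pin at (311,132). Now I'll swing counter-clockwise, stopping short of the mark.

Emit:
apply_moves --series '[[[0.106,-0.002,0,0,0,-0.417],[0.106,-0.002,0,0,0,-0.417],[0.106,-0.002,0,0,0,-0.417],[0.106,-0.002,0,0,0,-0.417],[0.106,-0.002,0,0,0,-0.417]]]'

```text
clock: 17.55
eef_pos: [494.6, -127.7, 71.2]
tool_rot: [3.141, 0.001, -0.661]
force: [0.4, -0.4, 0.0]
width: 42.3
```

Emit:
apply_moves --series '[[[0.085,-0.001,0,0,0,-0.33],[0.085,-0.001,0,0,0,-0.33],[0.085,-0.001,0,0,0,-0.33],[0.085,-0.001,0,0,0,-0.33],[0.085,-0.001,0,0,0,-0.33]]]'

```text
clock: 18.18
eef_pos: [512.5, -139.8, 71.3]
tool_rot: [3.141, 0.0, -0.489]
force: [-0.7, -0.0, 1.3]
width: 42.7
```

Emit:
apply_moves --series '[[[0.085,-0.001,0,0,0,-0.33],[0.085,-0.001,0,0,0,-0.33],[0.085,-0.001,0,0,0,-0.33],[0.085,-0.001,0,0,0,-0.33],[0.085,-0.001,0,0,0,-0.33]]]'

```text
clock: 18.8
eef_pos: [530.2, -147.5, 71.0]
tool_rot: [3.141, 0.004, -0.316]
force: [-4.2, 1.4, 2.8]
width: 42.9
```

```bash
python3 -c "
from h import *
st()"
```

```text
t 18.8 r 120.7 th -110.53 yaw -18.1 Ftan(ccw+) -4.45 Frad 0.18 z 71.0 [-4.2  1.4  2.8]
```

Emit:
apply_moves --series '[[[0.085,-0.001,0,0,0,-0.33],[0.085,-0.001,0,0,0,-0.33],[0.085,-0.001,0,0,0,-0.33],[0.085,-0.001,0,0,0,-0.33],[0.085,-0.001,0,0,0,-0.33]]]'

```text
clock: 19.42
eef_pos: [550.7, -153.0, 71.0]
tool_rot: [3.141, 0.004, -0.143]
force: [-5.1, 1.1, 3.1]
width: 43.0
```

Emit:
apply_moves --series '[[[0.085,-0.001,0,0,0,-0.33],[0.085,-0.001,0,0,0,-0.33],[0.085,-0.001,0,0,0,-0.33],[0.06,-0.001,0,0,0,-0.23],[0.03,0,0,0,0,-0.1]]]'

```text
clock: 20.05
eef_pos: [568.8, -154.8, 71.1]
tool_rot: [3.141, 0.002, -0.007]
force: [-5.7, -0.3, 2.7]
width: 42.5
```

```bash
python3 -c "
from h import *
st();print(ctrl.read_state()['eef_pos'])"
```

```text
t 20.05 r 120.4 th -91.76 yaw -0.4 Ftan(ccw+) -5.73 Frad 0.51 z 71.1 [-5.7 -0.3  2.7]
[ 568.81144975 -154.8071745    71.12784717]
```

Emit:
apply_moves --series '[[[-0.12,0,0,0,0,0],[-0.1,0,-0.3,0,0,0],[0,0,-0.75,0,0,0],[0,0,-0.75,0,0,0],[0.35,-0.55,0,0,0,0]]]'

```text
clock: 20.68
eef_pos: [578.8, -130.3, 165.9]
tool_rot: [3.138, -0.008, -0.012]
force: [0.5, -0.6, -0.6]
width: 42.7
```

Emit:
apply_moves --series '[[[0.35,-0.55,0,0,0,0],[0.35,-0.55,0,0,0,0],[0.35,-0.55,0,0,0,0],[0,0,0,0,0,0],[0,0,0,0,0,0]]]'

```text
clock: 21.3
eef_pos: [629.7, -45.6, 162.1]
tool_rot: [3.141, -0.001, -0.007]
force: [-0.2, -0.2, -0.1]
width: 43.0
```

```bash
python3 -c "
from h import *
st();print(ctrl.read_state()['eef_pos'])
cv2.imwrite('pics/w6.png',viewer.get_image('wrist'));print(px('wrist',[*A,48]),px('wrist',[628,-5,48]));find('wrist','index',48);find('wrist','mark',48)"
```

```text
t 21.3 r 58.3 th -10.99 yaw -0.4 Ftan(ccw+) -0.18 Frad -0.12 z 162.1 [-0.2 -0.2 -0.1]
[629.69689411 -45.60451947 162.06268718]
[231.49162829 219.87580954] [311.44982801 176.10265308]
wrist index 0.77 [577. 210.] [809.3 -30.1  48. ]
wrist index 0.75 [228. 216.] [569.8 -32.3  48. ]
wrist mark 0.57 [318. 172.] [631.9  -2.7  48. ]
```

View pics/w6.png

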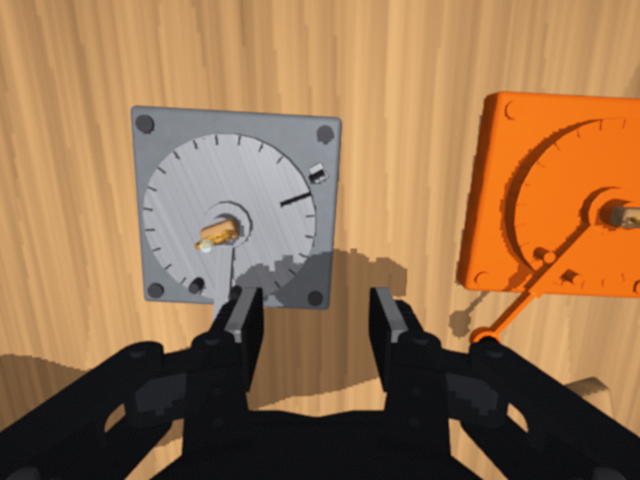

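The index line runs (281,205) to (310,194), short of the pointer, whose tip is near (311,177). I'll refine that with an enlarged crop.

```bash
python3 -c "
import cv2
g=cv2.imread('pics/w6.png')[150:220,255:345]
cv2.imwrite('pics/c6.png',cv2.resize(g,None,fx=8,fy=8,interpolation=cv2.INTER_CUBIC))
import numpy as np
i=cv2.cvtColor(cv2.imread('pics/w6.png'),cv2.COLOR_BGR2GRAY);np.set_printoptions(linewidth=200);print(i[162:186,304:330])"
```

```text
[[142 144 145 145 145 144 143 143 143 143 143 143 136 133 132 139 142 140 140 144 146 147 148 147 148 146]
 [144 143 143 143 144 144 143 144 143 140 138 133 129 134 149 163 162 147 139 142 145 147 145 146 146 146]
 [144 143 143 142 143 145 146 142 138 131 131 132 141 158 178 191 187 161 138 137 145 146 145 149 145 148]
 [142 141 142 143 146 142 140 136 129 133 144 155 170 183 195 202 201 178 148 137 145 148 148 147 149 146]
 [143 144 142 144 140 138 133 131 140 154 170 183 189 195 199 201 201 194 165 146 142 145 149 150 148 148]
 [142 143 141 140 140 138 142 150 165 178 190 195 195 196 196 197 202 194 174 150 141 146 148 149 150 151]
 [144 145 144 141 138 149 164 178 185 191 197 196 197 196 194 194 187 174 159 146 140 142 148 149 151 150]
 [143 143 142 141 139 159 180 190 193 192 195 197 197 192 184 168 145 123 119 131 138 140 145 149 150 150]
 [145 144 145 142 143 156 179 190 192 192 195 192 187 173 148 115  85  60  70 107 131 133 138 147 148 149]
 [146 146 145 146 142 149 169 187 194 192 185 171 154 125  90  57  35  29  44  86 125 133 137 145 148 150]
 [144 146 146 147 143 142 151 
[... 768 characters left out ...]
 108 116 121 136 162 169 160 140 120 111 126 138 145 144]
 [120 104 121 138 135 108  72  49  46  58  85 126 155 160 154 150 151 145 131 115 103 107 129 143 148 148]
 [138 102 105 128 138 124  91  62  62  69  94 135 166 169 154 135 129 127 129 124 124 128 138 145 149 144]
 [157 116  97 118 138 132 103  78  73  76  87 117 143 146 125 106 109 127 139 142 143 143 146 145 148 146]
 [174 135 102 109 133 133 114  97  94  93  95 107 123 123 111 105 114 133 144 144 145 148 147 147 146 146]
 [184 157 116 102 123 135 128 124 122 122 124 127 129 131 129 128 131 139 146 147 146 149 146 146 146 145]
 [188 173 138 105 110 128 139 141 139 140 142 141 142 142 141 142 143 144 146 146 145 146 146 146 144 145]]
```

View pics/c6.png

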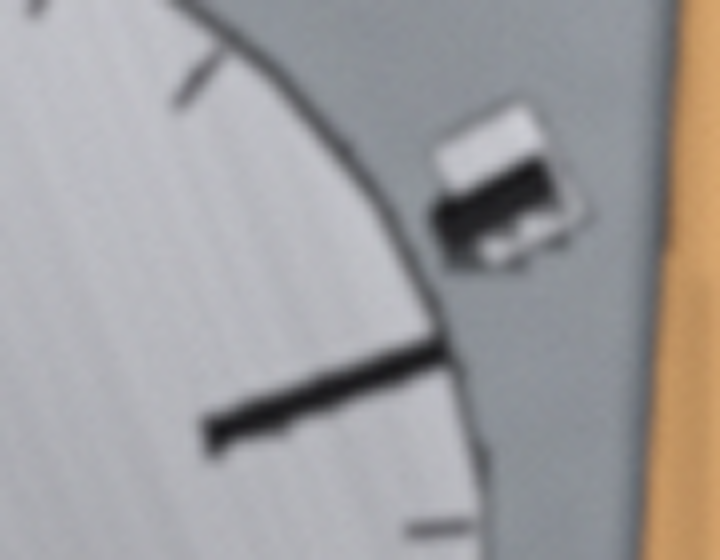

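```bash
cat >> h.py <<'E'
def ang(pts,A=A):
    for n,u in pts.items():
        w=ray("wrist",u,48)[:2];d=w-A;print(n,w.round(1),"r",np.hypot(*d).round(1),"ang",np.degrees(np.arctan2(d[1],d[0])).round(2))
E
python3 -c "
from h import *
for a in (A,A+[0,-1.3],A+[1,-1]): ang(dict(mark=(310.5,177.2),idx=(310.6,193.8),inn=(281,204.4)),a)"
```

```text
mark [627.2  -5.9] r 61.7 ang 27.64
idx [627.1 -17. ] r 57.4 ang 17.76
inn [606.9 -24.1] r 35.9 ang 16.86
mark [627.2  -5.9] r 62.4 ang 28.7
idx [627.1 -17. ] r 57.8 ang 18.99
inn [606.9 -24.1] r 36.3 ang 18.83
mark [627.2  -5.9] r 61.3 ang 28.9
idx [627.1 -17. ] r 56.7 ang 19.03
inn [606.9 -24.1] r 35.3 ang 18.89
```

Emit:
apply_moves --series '[[[-0.358,0.547,0,0,0,0],[-0.358,0.547,0,0,0,0],[-0.358,0.547,0,0,0,0],[-0.358,0.547,0,0,0,0],[0,0,0.3,0,0,0]]]'

```text
clock: 22.08
eef_pos: [556.0, -158.3, 147.0]
tool_rot: [3.139, -0.001, -0.014]
force: [0.1, 0.3, -0.1]
width: 42.9
```

Emit:
apply_moves --series '[[[0,0,0.6,0,0,0],[0,0,0.6,0,0,0],[0,0,0.3,0,0,0],[0,0,0,0,0,0],[0,0,0,0,0,0]]]'

```text
clock: 22.7
eef_pos: [558.1, -153.7, 72.2]
tool_rot: [3.141, -0.002, -0.007]
force: [-0.6, -0.1, 0.3]
width: 42.7
```

Emit:
apply_moves --series '[[[0.085,0,0,0,0,0],[0.085,0,0,0,0,-0.33],[0.085,0,0,0,0,-0.33],[0.085,-0.002,0,0,0,-0.33],[0.05,-0.002,0,0,0,-0.2]]]'

```text
clock: 23.32
eef_pos: [575.2, -153.7, 71.2]
tool_rot: [3.141, 0.003, 0.119]
force: [-4.8, -0.9, 4.8]
width: 42.9
```

```bash
python3 -c "
from h import *
st();print(ctrl.read_state()['eef_pos'])"
```

```text
t 23.32 r 119.2 th -88.71 yaw 6.8 Ftan(ccw+) -4.81 Frad 0.76 z 71.2 [-4.8 -0.9  4.8]
[ 575.18508753 -153.66659905   71.23151053]
```

Emit:
apply_moves --series '[[[0.05,0.003,0,0,0,0],[0.05,0.003,0,0,0,0],[0.05,0.003,0,0,0,0],[0.05,0.003,0,0,0,0],[0.03,0.003,0,0,0,0]]]'

```text
clock: 23.95
eef_pos: [587.0, -153.0, 71.2]
tool_rot: [3.141, 0.003, 0.118]
force: [-6.0, -1.5, 5.2]
width: 42.6
```

```bash
python3 -c "
from h import *
st();print(ctrl.read_state()['eef_pos'])"
```

```text
t 23.95 r 119.4 th -83.02 yaw 6.7 Ftan(ccw+) -6.09 Frad 0.79 z 71.2 [-6.  -1.5  5.2]
[ 587.00274131 -153.03657813   71.23684198]
```

Emit:
apply_moves --series '[[[-0.12,0,0,0,0,0],[-0.1,0,-0.3,0,0,0],[0,0,-0.75,0,0,0],[0,0,-0.75,0,0,0],[0.32,-0.51,0,0,0,0]]]'

```text
clock: 24.58
eef_pos: [592.5, -129.5, 165.7]
tool_rot: [3.138, -0.008, 0.113]
force: [1.0, 0.3, -0.6]
width: 42.9
```

Emit:
apply_moves --series '[[[0.32,-0.51,0,0,0,0],[0.32,-0.51,0,0,0,0],[0.32,-0.51,0,0,0,0],[0,0,0,0,0,0],[0,0,0,0,0,0]]]'

```text
clock: 25.2
eef_pos: [628.9, -45.7, 161.9]
tool_rot: [3.141, -0.001, 0.117]
force: [0.5, -0.1, 0.7]
width: 43.0
```

```bash
python3 -c "
from h import *
st();print(ctrl.read_state()['eef_pos'])
g=viewer.get_image('wrist');cv2.imwrite('pics/w7.png',g);u=px('wrist',[627.2,-5.9,48]);print(u);a,b=u.astype(int)
print('off',a-50,b-35);cv2.imwrite('pics/c7.png',cv2.resize(g[b-35:b+35,a-50:a+40],None,fx=8,fy=8,interpolation=cv2.INTER_CUBIC))"
```

```text
t 25.2 r 57.5 th -11.23 yaw 6.7 Ftan(ccw+) 0.01 Frad 0.53 z 161.9 [ 0.5 -0.1  0.7]
[628.88399603 -45.69060893 161.89705694]
[318.89037208 177.36249823]
off 268 142
```

View pics/c7.png

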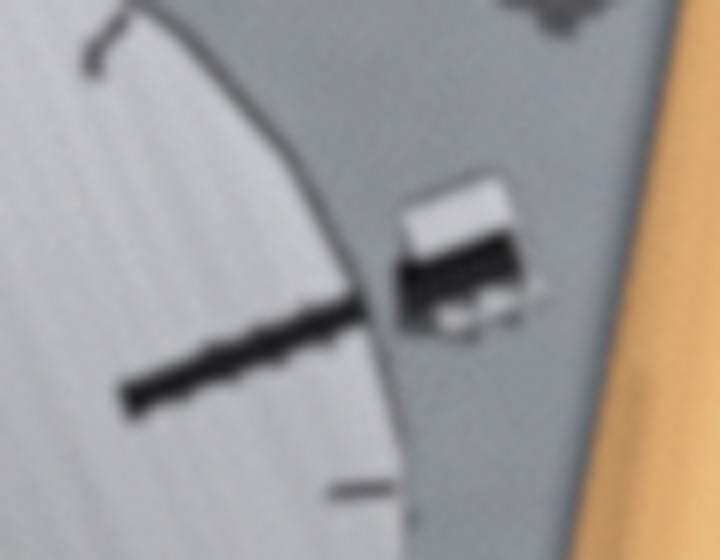

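Line (125,400) to (362,308) in the crop, nearly in line with the blade, but the blade's side face blurs the reading. I'll look again from straight above the pointer, and lower down.

Emit:
apply_moves --series '[[[0,0.28,0,0,0,0],[0,0.28,0,0,0,0],[0,0,0.37,0,0,0],[0,0,0.37,0,0,0],[0,0,0,0,0,0]]]'

```text
clock: 25.88
eef_pos: [630.1, -72.0, 121.5]
tool_rot: [-3.14, 0.005, 0.118]
force: [-0.7, 0.1, 0.3]
width: 42.5
```

```bash
python3 -c "
from h import *
st();print(ctrl.read_state()['eef_pos'])
i=viewer.camera_info('wrist');print('cam',(-np.array(i['R']).T@np.array(i['t']).ravel()).round(1))
g=viewer.get_image('wrist');cv2.imwrite('pics/w8.png',g);u=px('wrist',[627.2,-5.9,48]);print(u);a,b=u.astype(int)
print('off',a-50,b-35);cv2.imwrite('pics/c8.png',cv2.resize(g[b-35:b+35,a-50:a+40],None,fx=8,fy=8,interpolation=cv2.INTER_CUBIC))
np.set_printoptions(linewidth=220);print(a-50,b-18,cv2.cvtColor(g,cv2.COLOR_BGR2GRAY)[b-18:b+16,a-14:a+20])"
```

```text
t 25.88 r 68.8 th -33.03 yaw 6.8 Ftan(ccw+) -0.32 Frad -0.65 z 121.5 [-0.7  0.1  0.3]
[630.14549457 -71.97485281 121.53603077]
cam [623.9  -4.  263.5]
[321.22280672 138.68299853]
off 271 103
271 120 [[145 140 142 ... 146 146 145]
 [153 140 142 ... 145 145 146]
 [170 144 137 ... 148 146 145]
 ...
 [187 189 191 ... 146 146 145]
 [190 188 189 ... 146 144 144]
 [191 189 189 ... 145 145 146]]
```

View pics/c8.png

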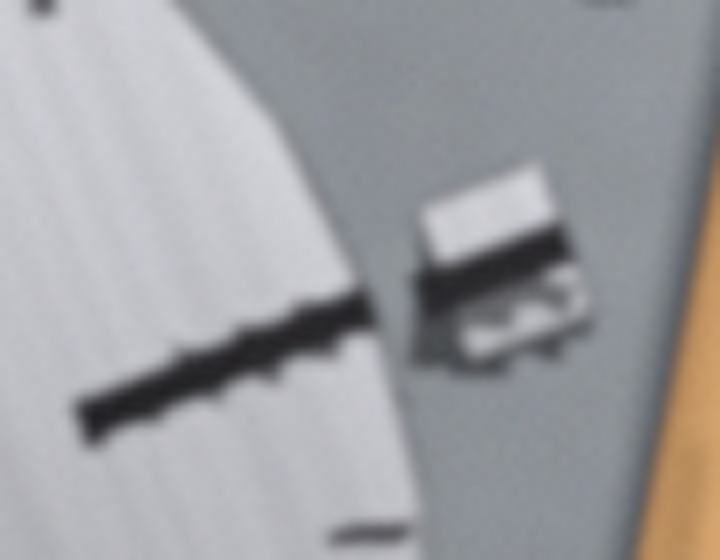

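The crop shows the line from (85,420) to (370,308), and the blade centre from (430,290) to (560,241). They are in line to about half a millimetre. Next are a numeric fit and a check that the lever rests on its pin.

```bash
python3 - <<'E'
from h import *
g=cv2.imread("pics/w8.png");i=cv2.cvtColor(g,cv2.COLOR_BGR2GRAY)
n,l,s,c=cv2.connectedComponentsWithStats((i[103:173,271:361]<70).astype(np.uint8))
for k in range(1,n):
    if s[k,4]>25:
        ys,xs=np.where(l==k);P=np.array([ray("wrist",(x+271,y+103),48)[:2] for x,y in zip(xs,ys)])
        vx,vy,x0,y0=cv2.fitLine(P.astype(np.float32),2,0,.01,.01).ravel();t=(P-[x0,y0])@[vx,vy]
        print(s[k],"dir",np.degrees(np.arctan2(vy,vx)).round(2),"ctr",x0,y0,"ends",np.array([x0,y0])+np.outer([t.min(),t.max()],[vx,vy]))
        for a in (A,A+[0,-1.3],A+[1,-1]): print("   ang ctr",np.degrees(np.arctan2(y0-a[1],x0-a[0])).round(2))
cv2.imwrite("pics/w8c.png",np.hstack([g,cv2.resize(cv2.imread("pics/w7.png"),None,fx=.25,fy=1)])[:480])
E
```

```text
[52 29 19 11 84] dir 28.28 ctr 632.6367 -4.3116794 ends [[628.45081003  -6.56357559]
 [637.47037658  -1.71131309]]
   ang ctr 26.66
   ang ctr 27.64
   ang ctr 27.81
[ 10  37  36  17 140] dir 28.29 ctr 615.5671 -12.299263 ends [[606.22760327 -17.32616582]
 [624.66828478  -7.40060575]]
   ang ctr 27.27
   ang ctr 28.62
   ang ctr 28.88
```

View pics/w7.png

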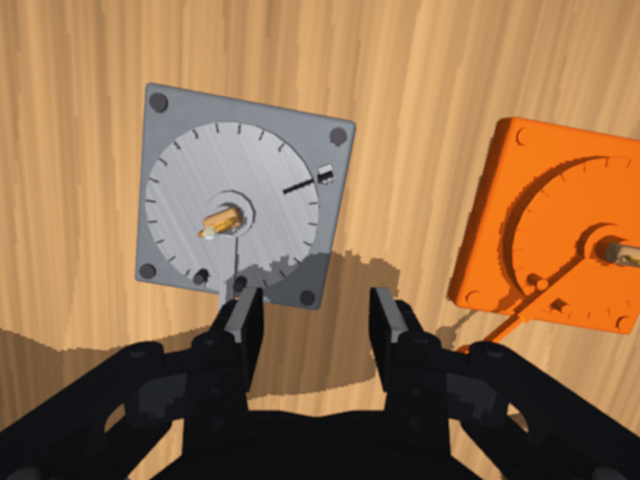

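The line and blade fit to within about 0.5–1 mm (the limit is 2 mm). The lever, columns 219–234 at row 280, lies against the right-hand (counter-clockwise) pin at (240,284), with the whole gap at the left pin at (201,275). I'll raise the arm clear, let it settle, and hand in.

Emit:
apply_moves --series '[[[0,0,-0.5,0,0,0],[0,0,-0.5,0,0,0],[0,0,-0.3,0,0,0],[0,0,0,0,0,0],[0,0,0,0,0,0]]]'

```text
clock: 26.55
eef_pos: [631.5, -72.6, 188.5]
tool_rot: [-3.141, 0.001, 0.118]
force: [-0.4, -0.5, 0.3]
width: 42.6
```

```bash
python3 -c "
from h import *
st();ctrl.finish_job()"
```

```text
t 26.55 r 70.3 th -32.86 yaw 6.7 Ftan(ccw+) -0.6 Frad -0.05 z 188.5 [-0.4 -0.5  0.3]
the job is handed in; nothing more can be done
```

The table was pressed on its back stop, brought back to the pointer from that side, and let go. I handed the job in at 26.6 s and got no verdict.

- **Back stop:** I pushed the post clockwise with the open jaws around it until I felt the stop. The push rose to a steady 12.1 N or so, and the highest reading was about 12 N. The lever was on the clockwise pin with the blade visibly bent.
- **Setting the index:** I drove it counter-clockwise in two stages, lifting the arm in between to measure, and never went back over the mark. The drag while driving was about 5–6 N.
- **Index position:** In the last pictures the line looks slightly past the pointer. A reading by eye gave about 0.4 mm and the numeric line fit about 1 mm. Both are within the 2 mm limit; I did not correct this.
- **Lever and clearance:** The lever appears to lie on the counter-clockwise pin with all the slack on the other side; I judged this from one picture, not a measurement. The jaws were backed off and raised, so the blade should be unbent, and the tool force then read about zero.
- **Bystanders:** The arm passed well above the bench block and stayed away from the pliers and stone box. I did not check their positions again at the end.

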